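Fit up two plates for a butt weld against tacked stops

ROBOT

A 6-joint arm with a two-finger parallel gripper is mounted at the origin on the work surface. World frame = base frame: x ahead of the robot, y to its left, z up, the work surface at z = 0. Lengths are in m, angles in rad, forces in N, time in s.
With the tool pointing down it reaches from about 0.375 to 0.9 m from the base axis. Payload 3.1 kg.
Tool frame: the origin (TCP) lies at the very end of the fingers, on their centre line; the grasp point (between the pads) lies 19 mm behind it (manip.tcp_to_grasp is the distance from the TCP to the grasp point, in m); z points along the fingers, y is the line along which they close (so a half turn about z gives the same grasp; the last joint's range is limited). The gripper opens to 85 mm and grips with 20 to 120 N. Pads are 22 mm wide; open, the fingers measure 114 mm over their backs; the gripper's body (76 mm by 85 mm) begins 54 mm behind the grasp point. The pads swing forward as they close: fully open they stand 13 mm farther back than shut.
Start: joints at [1.016, 0.527, 1.433, -0, 1.181, -0.178], TCP at [0.23, 0.581, 0.231] pointing down, gripper open.
Joint ranges: [-3.08, 3.08], [-0.75, 2.2], [0.22, 2.44], [-1.43, 4.57], [0, 2.65], [-2.85, 2.85]. Speed limits (rad/s): [2.79, 2.79, 3.14, 3.14, 3.14, 3.14].

INTERFACE

Orientations are given as a unit quaternion [x, y, z, w].
In Python, from station import manip gives the robot as it stands. The module is installed in compiled form; this text tells all that it offers.
- The arm moves only by the tool step_arm, never from a script. Its argument "commands" is one flat list of numbers, 6 for each row, row after row: the shift along the tool's x, y, z in m, then the turn, a rotation vector about the tool's x, y, z in degrees. A call has exactly 10 rows; each row is the pose to reach, as a shift and turn from the pose commanded when the call began, along the tool's axes at that moment; what a row does not reach only later rows make up. A row lasts 1/10 s, in which the tool goes at most 50 mm and 8.59 degrees, less where a joint would pass 70% of its speed; a pose out of reach is approached as far as the arm can. A call with a gripper value outside its range is refused whole. "jaw" is the opening in per cent of the stroke, from 0 (shut) to 100 (fully open), set as the call begins (left out, the last holds). The fingers move at their own pace and stop on an object; "grip_force" is the grip in N (left out, the last holds). Time passes only in rows, so rows that repeat a pose let the fingers close, or fill a call up. It gives the time, the measured TCP pose, the force, the opening and the grip force at its end, in the units of the state.
- manip.sense(): the state, without advancing time (a new reading comes with each control period).
- manip.snapshot(name): name is "scene" or "top" or "wrist"; returns a dict with "pixels" (384x512x3 uint8, blue, green, red), "fx", "fy", "cx", "cy" (pixels), "R" (3x3) and "t" (3): a world point X has camera coordinates R X + t; the wrist camera has in their place "mount" (4x4, takes a point from camera to tool coordinates, whose origin is the TCP and whose axes are the flange's). Camera axes: x right, y down, z forward; pixel columns grow to the right and rows downward; lengths in m; the calibration is good to about 2 mm. The wrist camera is an equidistant fisheye: a pixel r from the principal point sees the ray r / f radians off the axis. A picture is of the moment at which its call begins: read the wrist's pose just before it. There is no depth.
- manip.sign_off(): hands the job in; it is judged then, once.
The state is a dict: "t": time; "q": joint angles; "qd": joint speeds; "tau": joint torques, N m; "tcp_pos": TCP position; "tool_rot": TCP orientation; "force": force on the tool from outside, world axes, zero at the start; "ft_torque": the same for the moment, N m; "finger_gap": opening from 0.0 (shut) to 1.0 (fully open); "gripper_force": force on a finger pad.
Only numpy, scipy, OpenCV 4.12 (cv2) and the standard library are available. Lean on these libraries where they do the work, as an engineer would, in place of code of your own. Each camera call takes 0.05 s, during which the arm holds its last target. There are 200 camera calls.

TASK

Fit up the two loose steel plates for butt welding by pushing them along the bench with the fingers: both must lie flat against the long angle-iron fence, the drilled plate up against the short end stop, and the plain plate butted tight, edge to edge, against the drilled one. Only push, do not pick up, lift or tip the plates, leave the grinder, hammer, spray can and welding magnet where they lie, and finish with the hand clear of everything.

Things in the scene. Friction and masses are not known exactly. Their poses are not given: they have to be found in the camera images.
- stops: Fixed on the bench: two dark lengths of 30 x 30 x 4 mm steel angle, 30 mm high, tacked down as a corner. Origin: on the bench (z = 0) where the two upright stop faces would meet. Plates belong at its -x, -y side: the long fence's face is the plane x = 0, the short end stop's face the plane y = 0. Feet 4 mm thick run 30 mm outwards (+x, +y). z up, yaw -0.15 to 0.25 rad.
- fence_mid (a point): Point on the long fence's face, on the bench, midway along its 305 mm length (which runs from y = -20 to -325 mm in the stops' frame).
- end_mid (a point): Point on the short end stop's face, on the bench, midway along its 78 mm length (from x = -12 to -90 mm in the stops' frame).
- drilled_plate: Loose steel plate, four 14 mm holes near its corners, 90 (x) by 130 (y) by 10 mm thick, 0.7 to 1 kg (slides at 3 to 7 N), on the robot's side of the fence, nearer the end stop. Origin: centre of underside, z up. Starts 40 to 80 mm off the fence, 30 to 60 mm off the end stop, turned up to 0.25 rad. Belongs with a 130 mm edge on the fence and a 90 mm edge on the end stop.
- plain_plate: Loose steel plate without holes, 90 (x) by 100 (y) by 10 mm thick, 0.55 to 0.8 kg (slides at 2.5 to 6 N), flat on the bench beyond the drilled plate (farther from the end stop), turned up to 0.25 rad. Origin: centre of underside, z up. Belongs with a 100 mm edge on the fence and a 90 mm edge against the drilled plate.
- grinder: Yellow and black angle grinder, 330 mm long, 80 mm high, lying disc up at the left of the bench, to be left alone. Origin: on the bench under its motor housing; x towards the disc, side handle to +y (reaching 145 mm).
- hammer: Hammer lying at the right of the bench, about 250 mm long, to be left alone. Origin: underside, near its middle; x towards the head.
- spray_can: Upright bare-metal spray can, 58 mm diameter, 170 mm high, behind the end stop at the left, to be left alone. Origin: centre of its base.
- magnet: Flat open triangle of steel bars, 100 mm sides, 16 mm high (welding magnet), lying behind the fence, to be left alone. Origin: on the bench near its middle.
Things that resemble listed ones, but are neither listed nor needed, are in the scene too. Leave any turquoise look-alike of the plain_plate alone.

How it is judged:
At the end, for the whole second after the job is handed in: Both plates lie flat and still on the bench, each within 3 mm of touching the fence and within 0.03 rad of square to it; the drilled plate is within 3 mm of touching the end stop; the plain plate is within 3 mm of touching the drilled plate, on its side away from the end stop (x of drilled_plate in the frame of stops between -0.048 and -0.042 m and y of drilled_plate in the frame of stops between -0.068 and -0.062 m and angle between the x axis of each of drilled_plate, plain_plate and the x axis of stops, either way round below 0.03 rad and x of plain_plate in the frame of stops between -0.048 and -0.042 m and y of plain_plate in the frame of stops below -0.17 m and horizontal distance between plain_plate and drilled_plate below 0.118 m and height (world z) of each of drilled_plate, plain_plate below 0.003 m and angle between each of drilled_plate, plain_plate's own z axis and vertical below 0.03 rad and linear speed of each of drilled_plate, plain_plate below 0.01 m/s).
It fails at once if the drilled plate is lifted or tipped off the bench (height (world z) of drilled_plate above 0.012 m or angle between drilled_plate's own z axis and vertical above 0.15 rad).
It fails at once if the plain plate is lifted or tipped off the bench (height (world z) of plain_plate above 0.012 m or angle between plain_plate's own z axis and vertical above 0.15 rad).
It fails at once if the grinder, hammer, spray can or welding magnet is moved more than 20 mm (distance of any of grinder, hammer, spray_can, magnet from where it was at the start of the episode above 0.02 m).
It also fails if it takes over 64 s, if anything falls off the work surface, if the arm or the gripper's body presses on something with over 40 N, if the wrist force passes 120 N, or if a joint passes its speed limit or range.

## Working session

There is one attempt and no reset: what is moved stays moved. The work goes in short steps, Python scripts to look and compute and a tool call to move; the robot and the scene stay as the last step left them, time stands still between calls to the robot, and variables do not carry over. Pictures are saved under pics/ and viewed, at most 10 in all, crops included, and the job is handed in when it is done.

Besides the shell and the picture viewer there is one more tool, called in YAML: its name, and indented under it one key for each argument. step_arm: Moves the arm, as the interface text tells. Its arguments: {"type":"object","properties":{"commands":{"type":"array","items":{"type":"number"}},"jaw":{"type":"number"},"grip_force":{"type":"number"}},"required":["commands"]}

```bash
mkdir -p pics; cat > h.py <<'E'
import numpy as np, cv2
from station import manip
from scipy.spatial.transform import Rotation as Ro
def ray(s,uv,z):
    R=np.array(s["R"]);t=np.array(s["t"]);c=-R.T@t
    uv=np.atleast_2d(np.array(uv,float))
    d=np.c_[(uv[:,0]-s["cx"])/s["fx"],(uv[:,1]-s["cy"])/s["fy"],np.ones(len(uv))]@R
    return c+d*((z-c[2])/d[:,2])[:,None]
E
python3 - <<'E'
from h import *
for n in("top","scene"):
    s=manip.snapshot(n);p=np.array(s["pixels"]);cv2.imwrite(f"pics/{n}0.png",p)
    cv2.imwrite(f"pics/{n}0b.png",cv2.resize(p,(768,576)))
    R=np.array(s["R"]);print(n,s["fx"],-R.T@np.array(s["t"]),R[2])
print(manip.sense()["tool_rot"],manip.sense()["tcp_pos"])
E
```

```text
top 427.31466117456375 [ 0.39578698 -0.05663113  1.26277903] [ 0.14773473  0.02123081 -0.98879912]
scene 419.11098769232404 [1.46432826 0.58099511 0.80588083] [-0.66184576 -0.46963653 -0.58429592]
[ 1.87309234e-01  9.82300502e-01 -9.22643081e-04 -3.50328988e-04] [0.22960714 0.58059444 0.23042691]
```

View pics/top0b.png

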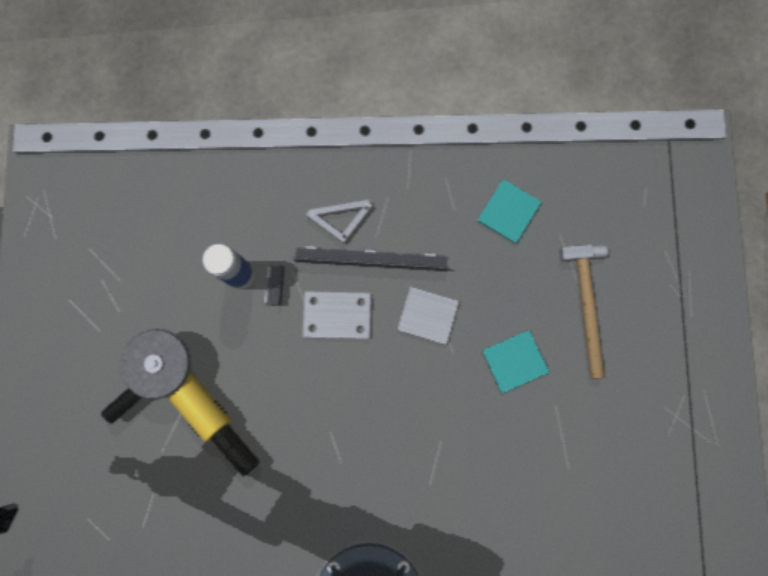

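View pics/scene0b.png

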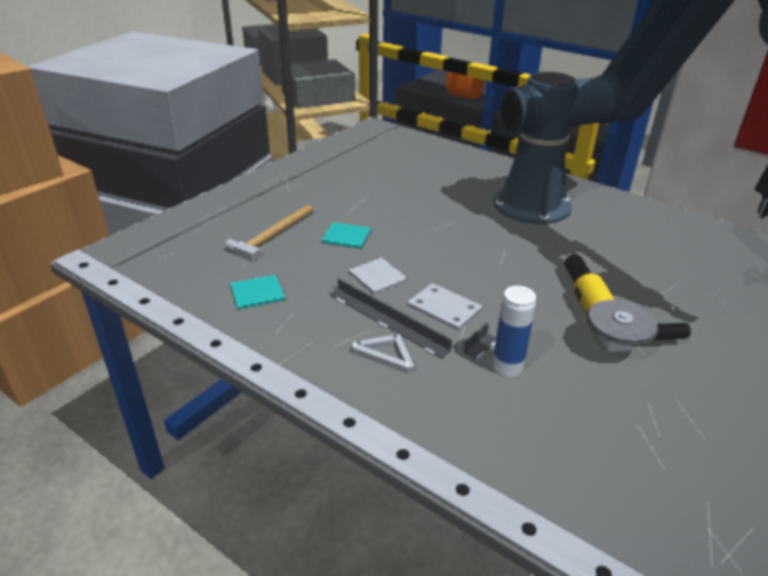

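The top view shows the fence along (295–450, 258), the end stop at (275, 285), the drilled plate at (337, 316) and the plain plate at (428, 316). The spray can is behind the stop, the grinder is at left, and the turquoise decoys are at right. I'll zoom in and measure.

```bash
cat >> h.py <<'E'
def plates(s,p,z=0.01,vis=None):
    g=cv2.cvtColor(p,cv2.COLOR_BGR2HSV)
    m=((g[...,2]>130)&(g[...,1]<60)).astype(np.uint8)*255
    out=[]
    for c in cv2.findContours(m,cv2.RETR_EXTERNAL,cv2.CHAIN_APPROX_NONE)[0]:
        if not 600<cv2.contourArea(c)<3500: continue
        w=ray(s,c[:,0,:],z)[:,:2]
        (cx,cy),(a,b),an=cv2.minAreaRect((w*1000).astype(np.float32))
        out.append((cx,cy,a,b,an))
    return out
E
python3 - <<'E'
from h import *
s=manip.snapshot("top");p=np.array(s["pixels"])
for o in plates(s,p):print(np.round(o,1))
c=p[150:240,165:315];cv2.imwrite("pics/crop.png",cv2.resize(c,None,fx=5.3,fy=5.3,interpolation=cv2.INTER_CUBIC))
E
```

```text
[537.1  59.7 132.8  90.6  87.6]
[ 533.2 -120.5  101.3   89.9   72.5]
```

View pics/crop.png

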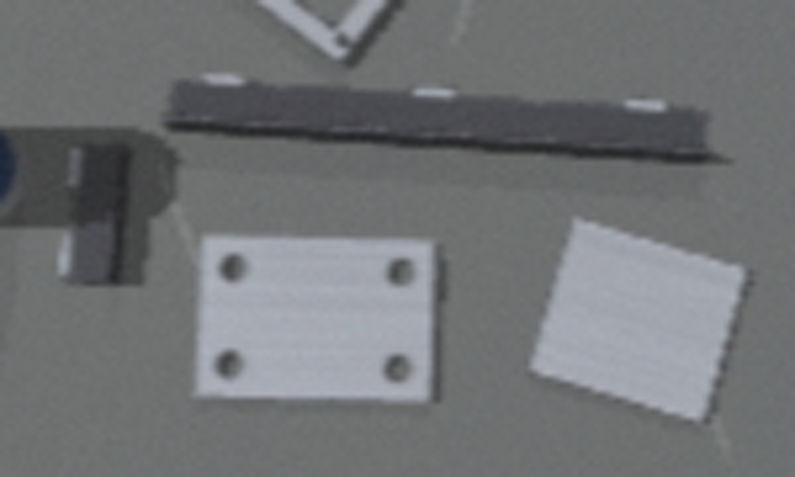

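```bash
python3 - <<'E'
from h import *
s=manip.snapshot("top")
f=lambda a,z:ray(s,(np.array(a,float)+.5)/5.3-.5+np.array([165,150]),z)*1000
F0=f([[168,129],[706,161]],0);F3=f([[168,121],[706,152]],.03)
E0=f([[130,145],[119,284]],0);E3=f([[116,145],[108,284]],.03)
for n,a in(("F0",F0),("F3",F3),("E0",E0),("E3",E3)):
    d=a[1]-a[0];print(n,np.round(a[:,:2],1).tolist(),np.linalg.norm(d),np.degrees(np.arctan2(d[1],d[0])))
for o in plates(s,np.array(s["pixels"])):print(np.round(o,1))
E
```

```text
F0 [[646.7, 143.8], [623.5, -161.5]] 306.1373840115636 -94.34783639389194
F3 [[645.3, 139.0], [623.1, -159.1]] 298.9978987391319 -94.2470833363999
E0 [[637.8, 165.4], [558.1, 170.7]] 79.83457562416112 176.17300202246366
E3 [[632.2, 167.9], [554.4, 171.4]] 77.87734257005926 177.4437729922385
[537.   59.8 132.7  90.7  87.5]
[ 533.2 -120.5  101.3   89.9   72.5]
```

step_arm:
  commands: [-0.33,-0.32,0,0,0,-17.3,-0.33,-0.32,0,0,0,-17.3,-0.33,-0.32,0,0,0,-17.3,-0.33,-0.32,0,0,0,-17.3,-0.33,-0.32,0,0,0,-17.3,-0.33,-0.32,0,0,0,-17.3,-0.33,-0.32,0,0,0,-17.3,-0.33,-0.32,0,0,0,-17.3,-0.33,-0.32,0,0,0,-17.3,-0.33,-0.32,0,0,0,-17.3]
  jaw: 50

```text
t: 1.2
tcp_pos: [0.4214, 0.1584, 0.2316]
tool_rot: [0.04, 0.999, -0.001, 0.001]
force: [-0.2, 0.3, -0.5]
finger_gap: 0.501
gripper_force: 0.0
```

step_arm:
  commands: [-0.023,-0.045,0.03,0,0,0,-0.045,-0.09,0.06,0,0,0,-0.045,-0.09,0.1,0,0,0,-0.045,-0.09,0.14,0,0,0,-0.045,-0.09,0.18,0,0,0,-0.045,-0.09,0.2,0,0,0,-0.045,-0.09,0.21,0,0,0,-0.045,-0.09,0.21,0,0,0,-0.045,-0.09,0.21,0,0,0,-0.045,-0.09,0.21,0,0,0]

```text
t: 2.2
tcp_pos: [0.4581, 0.0692, 0.0225]
tool_rot: [0.037, 0.999, -0.0, 0.001]
force: [-0.1, -0.2, 0.2]
finger_gap: 0.495
gripper_force: 0.0
```

```bash
python3 - <<'E'
from h import *
s=manip.snapshot("scene");p=np.array(s["pixels"]);cv2.imwrite("pics/s1.png",cv2.resize(p[130:260,200:370],None,fx=4.4,fy=4.4,interpolation=cv2.INTER_CUBIC))
print(manip.sense()["tcp_pos"],manip.sense()["force"])
E
```

```text
[0.45809578 0.06918788 0.02255964] [ 0.27871801 -0.19526385 -0.31024199]
```

View pics/s1.png

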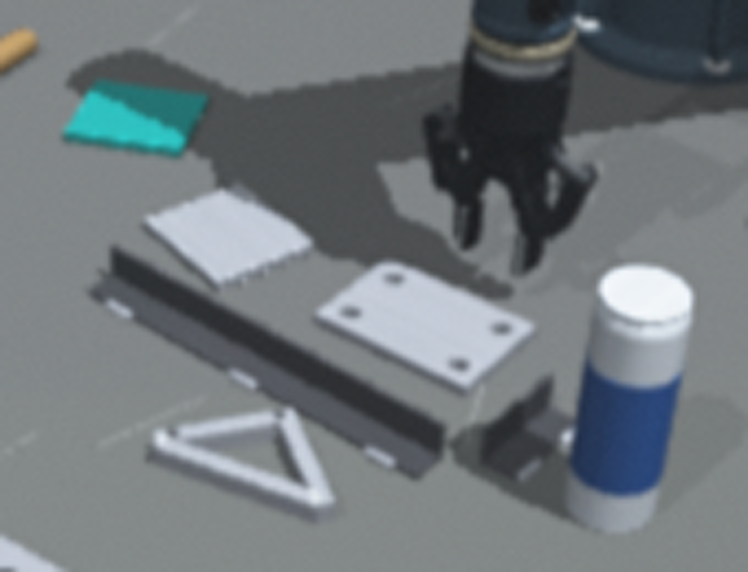

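The view shows both fingers over clear bench behind the drilled plate. Next I'll descend until the tips are near the bench, watching the force.

step_arm:
  commands: [0,0,0.006,0,0,0,0,0,0.012,0,0,0,0,0,0.018,0,0,0,0,0,0.02,0,0,0,0,0,0.021,0,0,0,0,0,0.021,0,0,0,0,0,0.021,0,0,0,0,0,0.021,0,0,0,0,0,0.021,0,0,0,0,0,0.021,0,0,0]

```text
t: 3.25
tcp_pos: [0.4572, 0.0691, 0.0004]
tool_rot: [0.037, 0.999, -0.0, 0.0]
force: [0.3, 0.2, 0.2]
finger_gap: 0.5
gripper_force: 0.0
```

step_arm:
  commands: [-0.012,-0.002,0,0,0,0,-0.022,-0.003,0,0,0,0,-0.029,-0.003,0,0,0,0,-0.036,-0.003,0,0,0,0,-0.043,-0.003,0,0,0,0,-0.05,-0.003,0,0,0,0,-0.057,-0.003,0,0,0,0,-0.064,-0.003,0,0,0,0,-0.07,-0.003,0,0,0,0,-0.074,-0.003,0,0,0,0]

```text
t: 4.25
tcp_pos: [0.5273, 0.0609, 0.0001]
tool_rot: [0.037, 0.999, 0.0, -0.004]
force: [-6.6, 0.3, 5.1]
finger_gap: 0.501
gripper_force: 3.5
```

step_arm:
  commands: [-0.001,0,0,0,0,0,-0.002,0,0,0,0,0,-0.003,0,0,0,0,0,-0.004,0,0,0,0,0,-0.005,0,0,0,0,0,-0.006,0,0,0,0,0,-0.006,0,0,0,0,0,-0.006,0,0,0,0,0,-0.006,0,0,0,0,0,-0.006,0,0,0,0,0]

```text
t: 5.25
tcp_pos: [0.5328, 0.0605, 0.0]
tool_rot: [0.037, 0.999, 0.0, -0.005]
force: [-7.3, 0.1, 4.8]
finger_gap: 0.502
gripper_force: 3.4
```

step_arm:
  commands: [-0.001,0,0,0,0,0,-0.002,0,0,0,0,0,-0.003,0,0,0,0,0,-0.004,0,0,0,0,0,-0.005,0,0,0,0,0,-0.006,0,0,0,0,0,-0.006,0,0,0,0,0,-0.006,0,0,0,0,0,-0.006,0,0,0,0,0,-0.006,0,0,0,0,0]

```text
t: 6.25
tcp_pos: [0.5375, 0.0602, -0.0]
tool_rot: [0.037, 0.999, 0.0, -0.006]
force: [-8.5, -0.8, 6.8]
finger_gap: 0.502
gripper_force: 4.3
```

```bash
cat >> h.py <<'E'
O=np.array([647.8,164.4]);XS=np.array([.9972,-.075]);YS=np.array([.075,.9972])
def rel():
    s=manip.snapshot("top");p=np.array(s["pixels"])
    for o in plates(s,p):
        d=np.array(o[:2])-O;print("rel",np.round([d@XS,d@YS,*o[2:4],o[4]-85.7],1))
    q=manip.sense();d=np.array(q["tcp_pos"][:2])*1000-O;print("tcp",np.round([d@XS,d@YS,q["tcp_pos"][2]*1000],1),np.round(q["force"],1));return p
E
python3 -c "
from h import *
p=rel();cv2.imwrite('pics/t2.png',cv2.resize(p[150:240,165:315],None,fx=5.3,fy=5.3,interpolation=cv2.INTER_CUBIC))"
```

```text
rel [119.2 -80.  153.7 103.1 -26. ]
tcp [-102.2 -112.2   -0. ] [-8.6  1.   6.5]
```

View pics/t2.png

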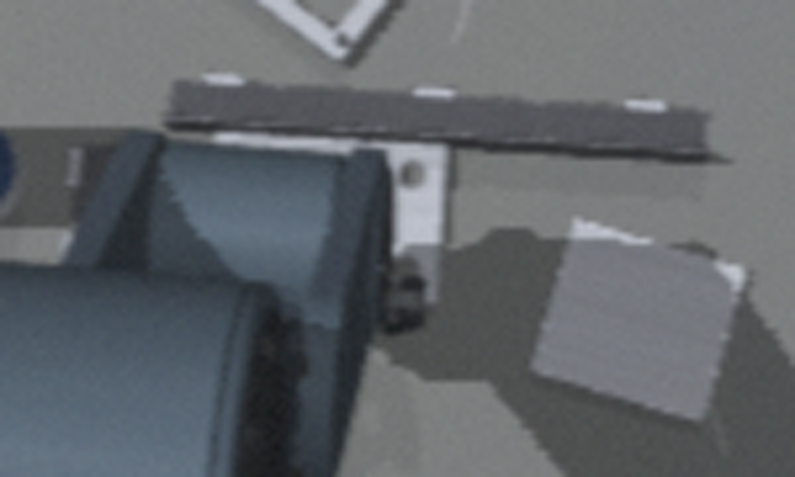

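The drilled plate's far edge (y≈138) is almost at the fence. A few more millimetres should confirm contact by force.

step_arm:
  commands: [-0.001,0,0,0,0,0,-0.002,0,0,0,0,0,-0.003,0,0,0,0,0,-0.004,0,0,0,0,0,-0.004,0,0,0,0,0,-0.004,0,0,0,0,0,-0.004,0,0,0,0,0,-0.004,0,0,0,0,0,-0.004,0,0,0,0,0,-0.004,0,0,0,0,0]

```text
t: 7.3
tcp_pos: [0.5375, 0.0603, -0.0002]
tool_rot: [0.037, 0.999, 0.0, -0.01]
force: [-13.1, 0.4, 10.6]
finger_gap: 0.504
gripper_force: 6.9
```

```bash
python3 -c "
from h import *
print(np.round(manip.sense()['q'],2))"
```

```text
[-0.09  0.79  1.78 -0.    0.59 -1.59]
```

step_arm:
  commands: [0.012,0,0,0,0,0,0.03,0,0,0,0,0,0.03,0,-0.03,0,0,0,0.03,0,-0.06,0,0,0,0.0,-0.03,-0.06,0,0,0,-0.03,-0.06,-0.06,0,0,0,-0.05,-0.088,-0.06,0,0,0,-0.05,-0.088,-0.06,0,0,0,-0.05,-0.088,-0.06,0,0,0,-0.05,-0.088,-0.06,0,0,0]

```text
t: 8.3
tcp_pos: [0.5889, -0.0314, 0.06]
tool_rot: [0.037, 0.999, 0.0, -0.001]
force: [0.3, 0.4, 0.8]
finger_gap: 0.501
gripper_force: 0.0
```

step_arm:
  commands: [0,0,0,0,0,8.4,0,0,0,0,0,16.8,0,0,0,0,0,25.2,0,0,0,0,0,33.6,0,0,0,0,0,42,0,0,0,0,0,50.4,0,0,0,0,0,58.8,0,0,0,0,0,67.2,0,0,0,0,0,75.6,0,0,0,0,0,84]

```text
t: 9.3
tcp_pos: [0.5888, -0.0305, 0.0602]
tool_rot: [0.698, 0.716, -0.0, -0.001]
force: [-0.1, -0.1, 0.2]
finger_gap: 0.499
gripper_force: 0.0
```

step_arm:
  commands: [0,0,0.01,0,0,3,0,0,0.02,0,0,6,0,0,0.03,0,0,6,0,0,0.045,0,0,6,0,0,0.054,0,0,6,0,0,0.058,0,0,6,0,0,0.06,0,0,6,0,0,0.06,0,0,6,0,0,0.06,0,0,6,0,0,0.06,0,0,6]

```text
t: 10.3
tcp_pos: [0.5904, -0.0323, 0.0008]
tool_rot: [0.733, 0.68, 0.0, 0.0]
force: [-0.2, 0.2, 0.1]
finger_gap: 0.5
gripper_force: 0.0
```

```bash
python3 -c "
from h import *
p=rel();print(np.round(manip.sense()['q'],2))
print(np.round(Ro.from_quat(manip.sense()['tool_rot']).as_matrix(),3))"
```

```text
rel [ 441.9 -926.4   66.1  193.4   -1.3]
tcp [ -42.6 -200.4    0.8] [0.3 0.3 0.6]
[-0.24  0.82  1.66  0.    0.66 -0.17]
[[ 0.075  0.997  0.001]
 [ 0.997 -0.075 -0.   ]
 [-0.     0.001 -1.   ]]
```

step_arm:
  commands: [0.005,-0.002,0,0,0,0,0.01,-0.002,0,0,0,0,0.015,-0.002,0,0,0,0,0.021,-0.002,0,0,0,0,0.027,-0.002,0,0,0,0,0.034,-0.002,0,0,0,0,0.041,-0.002,0,0,0,0,0.047,-0.002,0,0,0,0,0.052,-0.002,0,0,0,0,0.055,-0.002,0,0,0,0]

```text
t: 11.35
tcp_pos: [0.5919, 0.0225, 0.0005]
tool_rot: [0.733, 0.681, -0.001, 0.0]
force: [-1.5, -5.8, 1.4]
finger_gap: 0.502
gripper_force: 2.9
```

step_arm:
  commands: [0.001,0,0,0,0,0,0.002,0,0,0,0,0,0.003,0,0,0,0,0,0.004,0,0,0,0,0,0.005,0,0,0,0,0,0.006,0,0,0,0,0,0.007,0,0,0,0,0,0.008,0,0,0,0,0,0.008,0,0,0,0,0,0.008,0,0,0,0,0]

```text
t: 12.35
tcp_pos: [0.5922, 0.0263, 0.0006]
tool_rot: [0.732, 0.681, -0.003, 0.002]
force: [-3.9, -19.6, 1.8]
finger_gap: 0.5
gripper_force: 9.4
```

```bash
python3 -c "
from h import *
p=rel();cv2.imwrite('pics/t3.png',cv2.resize(p[150:240,165:315],None,fx=5.3,fy=5.3,interpolation=cv2.INTER_CUBIC))"
```

```text
rel [ -96.8 -939.7   45.8  517.6    3.5]
rel [ 478.5 -916.3   87.9  265.5   -1.3]
tcp [ -45.1 -141.9    0.5] [ -3.6 -19.    2.1]
```

View pics/t3.png

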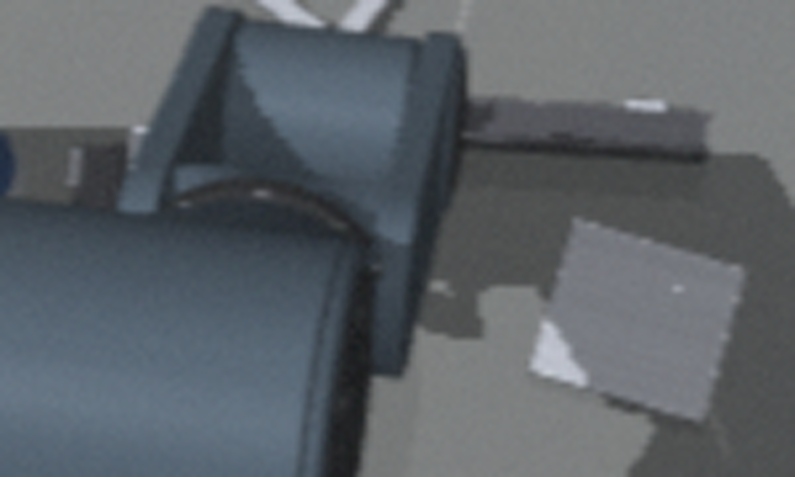

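step_arm:
  commands: [-0.015,0,0,0,0,0,-0.022,0,-0.02,0,0,0,-0.03,-0.01,-0.06,0,0,-8.4,-0.055,-0.03,-0.07,0,0,-16.8,-0.08,-0.055,-0.07,0,0,-25.2,-0.105,-0.08,-0.07,0,0,-33.6,-0.13,-0.105,-0.07,0,0,-42,-0.15,-0.128,-0.07,0,0,-50.4,-0.155,-0.13,-0.07,0,0,-58.8,-0.155,-0.13,-0.07,0,0,-67.2]

```text
t: 13.4
tcp_pos: [0.4508, -0.1146, 0.0704]
tool_rot: [0.233, 0.973, 0.0, 0.0]
force: [0.4, 1.0, -0.6]
finger_gap: 0.504
gripper_force: 0.0
```

step_arm:
  commands: [0,0,0,0,0,-8,0,0,0,0,0,-16,0,0,0,0,0,-22.8,0,0,0,0,0,-22.8,0,0,0,0,0,-22.8,0,0,0,0,0,-22.8,0,0,0,0,0,-22.8,0,0,0,0,0,-22.8,0,0,0,0,0,-22.8,0,0,0,0,0,-22.8]

```text
t: 14.4
tcp_pos: [0.4515, -0.114, 0.0703]
tool_rot: [0.038, 0.999, 0.0, 0.0]
force: [0.0, 0.3, -0.5]
finger_gap: 0.503
gripper_force: 0.0
```

```bash
python3 -c "
from h import *
p=rel();cv2.imwrite('pics/t4.png',cv2.resize(p[150:240,165:315],None,fx=5.3,fy=5.3,interpolation=cv2.INTER_CUBIC))
print(np.round(Ro.from_quat(manip.sense()['tool_rot']).as_matrix(),3))"
```

```text
rel [-226.5  234.5  110.2  126.7  -57.3]
rel [-45.6 -67.2 129.1  92.1  -0.7]
rel [ 112.7 -101.7  100.3  102.   -32.5]
tcp [-174.9 -292.4   70.3] [ 0.1  0.1 -0.7]
[[-0.997  0.075  0.   ]
 [ 0.075  0.997 -0.   ]
 [-0.    -0.    -1.   ]]
```

View pics/t4.png

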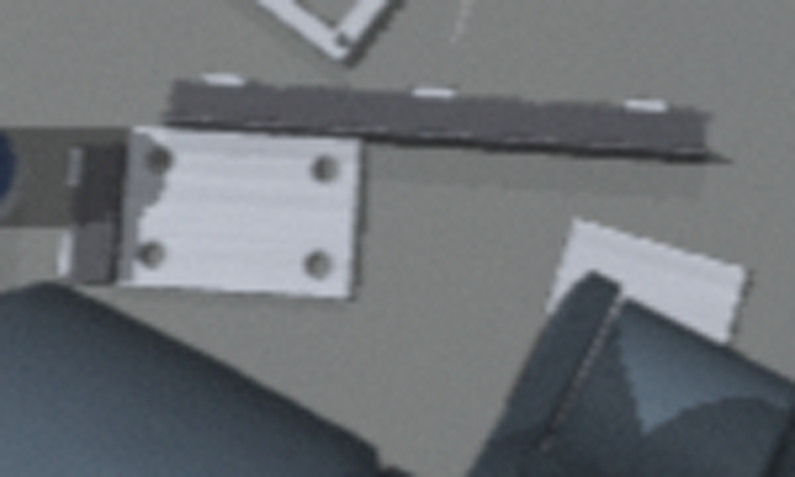

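The drilled plate sits in the corner against both stops (edges at x≈132 and y≈130). Next I'll descend behind the plain plate and push it to the fence.

step_arm:
  commands: [0,0,0.02,0,0,0,0,0,0.04,0,0,0,0,0,0.055,0,0,0,0,0,0.063,0,0,0,0,0,0.068,0,0,0,0,0,0.07,0,0,0,-0.003,0,0.07,0,0,0,-0.008,0,0.07,0,0,0,-0.013,0,0.07,0,0,0,-0.018,0,0.07,0,0,0]

```text
t: 15.45
tcp_pos: [0.4701, -0.1155, 0.0007]
tool_rot: [0.037, 0.999, -0.0, 0.0]
force: [-3.6, -2.2, 0.9]
finger_gap: 0.501
gripper_force: 1.6
```

step_arm:
  commands: [-0.005,0,0,0,0,0,-0.01,0,0,0,0,0,-0.015,0,0,0,0,0,-0.02,0,0,0,0,0,-0.025,0,0,0,0,0,-0.03,0,0,0,0,0,-0.035,0,0,0,0,0,-0.04,0,0,0,0,0,-0.044,0,0,0,0,0,-0.047,0,0,0,0,0]

```text
t: 16.45
tcp_pos: [0.5162, -0.1185, 0.0002]
tool_rot: [0.037, 0.999, 0.0, -0.001]
force: [-3.6, 0.1, 2.5]
finger_gap: 0.5
gripper_force: 2.4
```

step_arm:
  commands: [-0.001,0,0,0,0,0,-0.002,0,0,0,0,0,-0.003,0,0,0,0,0,-0.004,0,0,0,0,0,-0.005,0,0,0,0,0,-0.006,0,0,0,0,0,-0.007,0,0,0,0,0,-0.008,0,0,0,0,0,-0.009,0,0,0,0,0,-0.01,0,0,0,0,0]

```text
t: 17.45
tcp_pos: [0.5235, -0.1193, 0.0002]
tool_rot: [0.037, 0.999, 0.001, -0.003]
force: [-10.3, -1.9, 5.6]
finger_gap: 0.5
gripper_force: 5.2
```

step_arm:
  commands: [-0.001,0,0,0,0,0,-0.002,0,0,0,0,0,-0.002,0,0,0,0,0,0.006,0,0,0,0,0,0.02,0,0,0,0,0,0.03,0,-0.03,0,0,0,0.03,-0.01,-0.06,0,0,8,0.01,-0.04,-0.06,0,0,16,-0.02,-0.06,-0.06,0,0,24,-0.05,-0.075,-0.06,0,0,32]

```text
t: 18.45
tcp_pos: [0.5742, -0.2011, 0.0618]
tool_rot: [0.315, 0.949, -0.001, 0.004]
force: [0.6, -0.5, 0.3]
finger_gap: 0.497
gripper_force: 0.0
```

step_arm:
  commands: [0,0,0,0,0,8.4,0,0,0,0,0,16.8,0,0,0,0,0,25.2,0,0,0,0,0,33.6,0,0,0,0,0,42,0,0,0,0,0,50.4,0,0,0,0,0,58,0,0,0,0,0,58,0,0,0,0,0,58,0,0,0,0,0,58]

```text
t: 19.45
tcp_pos: [0.5713, -0.1985, 0.0605]
tool_rot: [0.732, 0.681, 0.0, 0.001]
force: [0.2, 0.2, 0.5]
finger_gap: 0.502
gripper_force: 0.0
```

```bash
python3 -c "
from h import *
p=rel();cv2.imwrite('pics/t5.png',cv2.resize(p[150:240,165:315],None,fx=5.3,fy=5.3,interpolation=cv2.INTER_CUBIC))
print(np.round(Ro.from_quat(manip.sense()['tool_rot']).as_matrix(),3))"
```

```text
rel [ -98.4 -937.6   46.3  520.4    2.9]
rel [ 469.2 -902.5  115.1  284.8   -1.3]
tcp [ -49.3 -367.6   60.4] [ 0.2 -0.5 -0.2]
[[ 0.073  0.997  0.001]
 [ 0.997 -0.073 -0.001]
 [-0.001  0.001 -1.   ]]
```

View pics/t5.png

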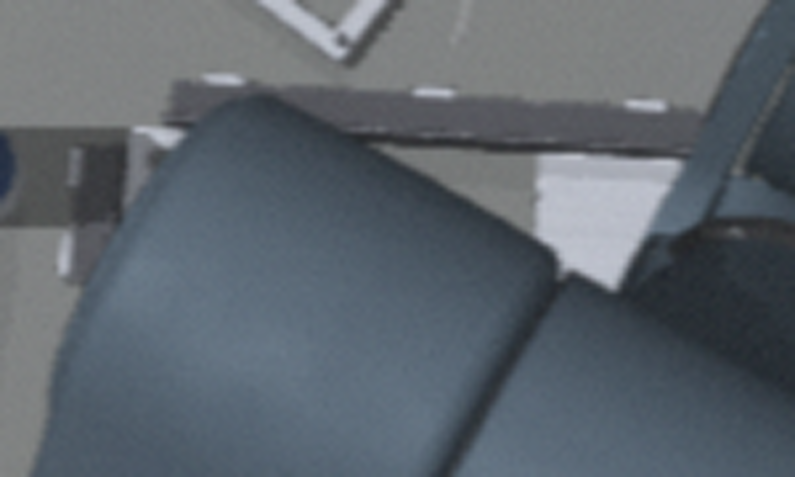

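The plain plate lies flat on the fence with its near edge at x≈537, so about 98 mm is left to the drilled plate. Next I'll descend and push along the fence.

step_arm:
  commands: [0,0.002,0.02,0,0,0,0,0.004,0.04,0,0,0,0,0.004,0.052,0,0,0,0,0.004,0.058,0,0,0,0,0.004,0.06,0,0,0,0,0.004,0.06,0,0,0,0.006,0.004,0.06,0,0,0,0.012,0.004,0.06,0,0,0,0.018,0.004,0.06,0,0,0,0.024,0.004,0.06,0,0,0]

```text
t: 20.5
tcp_pos: [0.5765, -0.174, 0.0007]
tool_rot: [0.733, 0.68, -0.0, 0.0]
force: [-0.7, -2.7, -0.1]
finger_gap: 0.5
gripper_force: 1.0
```

step_arm:
  commands: [0.007,0,0,0,0,0,0.014,0,0,0,0,0,0.021,0,0,0,0,0,0.028,0,0,0,0,0,0.035,0,0,0,0,0,0.042,0,0,0,0,0,0.049,0,0,0,0,0,0.056,0,0,0,0,0,0.063,0,0,0,0,0,0.07,0,0,0,0,0]

```text
t: 21.5
tcp_pos: [0.5819, -0.1048, 0.0007]
tool_rot: [0.733, 0.68, -0.0, 0.001]
force: [-0.5, -4.7, 2.4]
finger_gap: 0.497
gripper_force: 2.4
```

step_arm:
  commands: [0.004,0,0,0,0,0,0.008,0,0,0,0,0,0.012,0,0,0,0,0,0.016,0,0,0,0,0,0.019,0,0,0,0,0,0.022,0,0,0,0,0,0.024,0,0,0,0,0,0.026,0,0,0,0,0,0.027,0,0,0,0,0,0.027,0,0,0,0,0]

```text
t: 22.5
tcp_pos: [0.584, -0.0779, 0.0006]
tool_rot: [0.733, 0.68, 0.0, 0.001]
force: [-0.4, -4.6, 2.8]
finger_gap: 0.503
gripper_force: 2.2
```

```bash
python3 -c "
from h import *
rel()"
```

```text
rel [-221.6  238.2  126.9  126.1  -80.1]
rel [ 441.9 -927.5   63.8  193.4   -1.3]
tcp [ -45.4 -246.4    0.6] [-0.7 -4.1  3.6]
```

step_arm:
  commands: [0.001,0,0,0,0,0,0.002,0,0,0,0,0,0.003,0,0,0,0,0,0.004,0,0,0,0,0,0.005,0,0,0,0,0,0.006,0,0,0,0,0,0.007,0,0,0,0,0,0.008,0,0,0,0,0,0.009,0,0,0,0,0,0.009,0,0,0,0,0]

```text
t: 23.55
tcp_pos: [0.5845, -0.0734, 0.0006]
tool_rot: [0.732, 0.681, -0.002, 0.002]
force: [-3.8, -19.0, 2.9]
finger_gap: 0.501
gripper_force: 9.8
```

step_arm:
  commands: [-0.015,0,0,0,0,0,-0.025,0,-0.02,0,0,0,-0.025,0,-0.06,0,0,-8,-0.025,-0.04,-0.06,0,0,-16,-0.015,-0.08,-0.06,0,0,-24,0.02,-0.11,-0.06,0,0,-32,0.06,-0.115,-0.06,0,0,-40,0.1,-0.115,-0.06,0,0,-48,0.107,-0.115,-0.06,0,0,-56,0.107,-0.115,-0.06,0,0,-64]

```text
t: 24.55
tcp_pos: [0.4762, 0.0493, 0.0599]
tool_rot: [0.257, 0.966, 0.001, -0.001]
force: [-0.4, -0.6, -0.3]
finger_gap: 0.499
gripper_force: 0.0
```

step_arm:
  commands: [0,0,0,0,0,-8,0,0,0,0,0,-16,0,0,0.01,0,0,-24,0,0,0.03,0,0,-26,0,0,0.045,0,0,-26,0,0,0.055,0,0,-26,0,0,0.06,0,0,-26,0,0,0.06,0,0,-26,0,0,0.06,0,0,-26,0,0,0.06,0,0,-26]

```text
t: 25.55
tcp_pos: [0.4779, 0.0465, 0.0008]
tool_rot: [0.037, 0.999, -0.0, 0.0]
force: [-0.3, -0.1, 0.4]
finger_gap: 0.499
gripper_force: 0.0
```

```bash
python3 -c "
from h import *
rel()"
```

```text
rel [ -46.1 -117.3  229.1   91.7   -0.7]
rel [ 113.  -101.3  101.5  102.   -32.5]
tcp [-160.5 -130.4    0.9] [-0.2 -0.1 -0.2]
```

Seen as one rectangle, the two plates measure 229 × 92 mm against an ideal 230 × 90. I'll finish with a nudge at the joint against the fence.

step_arm:
  commands: [-0.012,0,0,0,0,0,-0.024,0,0,0,0,0,-0.036,0,0,0,0,0,-0.046,0,0,0,0,0,-0.052,0,0,0,0,0,-0.055,0,0,0,0,0,-0.058,0,0,0,0,0,-0.06,0,0,0,0,0,-0.062,0,0,0,0,0,-0.062,0,0,0,0,0]

```text
t: 26.6
tcp_pos: [0.5359, 0.0422, 0.0]
tool_rot: [0.037, 0.999, 0.0, -0.004]
force: [-4.0, -0.4, 3.4]
finger_gap: 0.497
gripper_force: 2.5
```

step_arm:
  commands: [0.01,0,0,0,0,0,0.03,0,0,0,0,0,0.05,0,-0.02,0,0,0,0.06,0,-0.06,0,0,0,0.07,0,-0.1,0,0,0,0.07,0,-0.15,0,0,0,0.07,0,-0.2,0,0,0,0.07,-0.05,-0.2,0,0,0,0.07,-0.1,-0.2,0,0,0,0.07,-0.15,-0.2,0,0,0]

```text
t: 27.6
tcp_pos: [0.4584, -0.1036, 0.2012]
tool_rot: [0.036, 0.999, -0.001, 0.002]
force: [1.0, -0.1, -0.2]
finger_gap: 0.502
gripper_force: 0.0
```

step_arm:
  commands: [0,-0.05,0,0,0,0,0,-0.1,0,0,0,0,0,-0.15,0,0,0,0,0,-0.2,0,0,0,0,0,-0.2,0,0,0,0,0,-0.2,0,0,0,0,0,-0.2,0,0,0,0,0,-0.2,0,0,0,0,0,-0.2,0,0,0,0,0,-0.2,0,0,0,0]

```text
t: 28.6
tcp_pos: [0.4437, -0.3009, 0.2005]
tool_rot: [0.037, 0.999, -0.0, 0.0]
force: [-1.2, -0.3, -0.1]
finger_gap: 0.5
gripper_force: 0.0
```

```bash
python3 -c "
from h import *
p=rel();cv2.imwrite('pics/t6.png',cv2.resize(p[150:240,165:315],None,fx=5.3,fy=5.3,interpolation=cv2.INTER_CUBIC))"
```

```text
rel [ -46.4 -117.2  229.2   92.    -0.8]
rel [ 111.8 -102.3   98.4  101.3  -32.5]
tcp [-168.6 -479.5  200.5] [-0.2  0.3 -0.8]
```

View pics/t6.png

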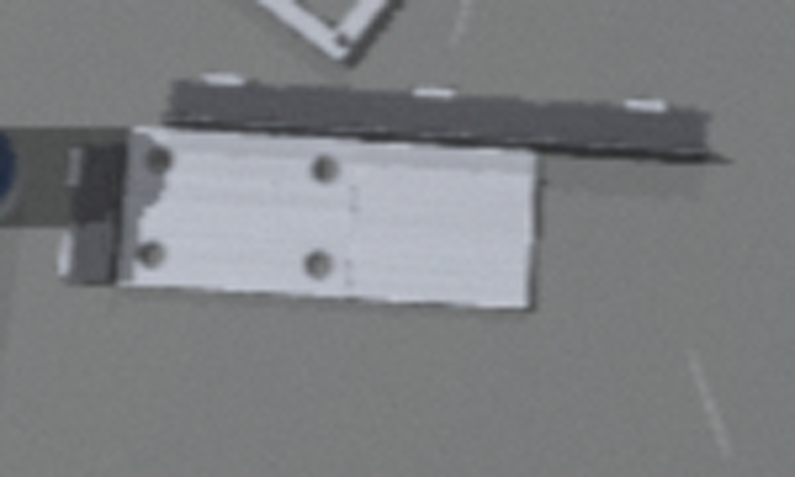

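The plates look butted and square, but the last nudge only reached 4 N. There's time left, so I'll do one firmer nudge across the joint.

step_arm:
  commands: [0,0.05,0,0,0,0,0,0.1,0,0,0,0,0,0.15,0,0,0,0,0,0.2,0,0,0,0,0,0.25,0,0,0,0,0,0.3,0,0,0,0,0,0.345,0,0,0,0,0,0.345,0,0,0,0,0,0.345,0,0,0,0,0,0.345,0,0,0,0]

```text
t: 29.65
tcp_pos: [0.4694, 0.0415, 0.2004]
tool_rot: [0.038, 0.999, -0.0, 0.0]
force: [-0.1, -0.2, -0.8]
finger_gap: 0.499
gripper_force: 0.0
```

step_arm:
  commands: [0,0,0.04,0,0,0,0,0,0.08,0,0,0,0,0,0.12,0,0,0,0,0,0.15,0,0,0,0,0,0.18,0,0,0,0,0,0.195,0,0,0,0,0,0.2,0,0,0,0,0,0.2,0,0,0,0,0,0.2,0,0,0,0,0,0.2,0,0,0]

```text
t: 30.65
tcp_pos: [0.47, 0.0416, 0.0013]
tool_rot: [0.038, 0.999, -0.0, 0.001]
force: [-0.3, 0.4, -0.2]
finger_gap: 0.504
gripper_force: 0.0
```

```bash
python3 -c "
from h import *
rel()"
```

```text
rel [ -46.8 -117.3  229.1   93.2   -0.7]
rel [ 112.2 -101.7   99.6  102.3  -33.2]
tcp [-168.1 -135.6    1.3] [ 0.2  0.9 -0.8]
```

step_arm:
  commands: [-0.014,0,0,0,0,0,-0.028,0,0,0,0,0,-0.042,0,0,0,0,0,-0.054,0,0,0,0,0,-0.06,0,0,0,0,0,-0.063,0,0,0,0,0,-0.066,0,0,0,0,0,-0.069,0,0,0,0,0,-0.072,0,0,0,0,0,-0.073,0,0,0,0,0]

```text
t: 31.7
tcp_pos: [0.5357, 0.0373, -0.0001]
tool_rot: [0.038, 0.999, 0.0, -0.007]
force: [-8.7, -0.8, 8.4]
finger_gap: 0.499
gripper_force: 4.7
```

step_arm:
  commands: [-0.001,0,0,0,0,0,-0.002,0,0,0,0,0,-0.002,0,0,0,0,0,-0.002,0,0,0,0,0,-0.002,0,0,0,0,0,-0.002,0,0,0,0,0,-0.002,0,0,0,0,0,-0.002,0,0,0,0,0,-0.002,0,0,0,0,0,-0.002,0,0,0,0,0]

```text
t: 32.7
tcp_pos: [0.5357, 0.0374, -0.0002]
tool_rot: [0.038, 0.999, 0.001, -0.009]
force: [-10.8, -1.2, 7.5]
finger_gap: 0.498
gripper_force: 5.4
```

step_arm:
  commands: [0.01,0,0,0,0,0,0.03,0,0,0,0,0,0.05,0,-0.02,0,0,0,0.06,0,-0.06,0,0,0,0.07,0,-0.1,0,0,0,0.07,0,-0.15,0,0,0,0.07,0,-0.2,0,0,0,0.07,-0.05,-0.2,0,0,0,0.07,-0.1,-0.2,0,0,0,0.07,-0.15,-0.2,0,0,0]

```text
t: 33.7
tcp_pos: [0.4634, -0.1091, 0.2013]
tool_rot: [0.036, 0.999, -0.001, 0.002]
force: [2.0, -0.1, -0.6]
finger_gap: 0.501
gripper_force: 0.0
```

step_arm:
  commands: [0,-0.05,0,0,0,0,0,-0.1,0,0,0,0,0,-0.15,0,0,0,0,0,-0.2,0,0,0,0,0,-0.2,0,0,0,0,0,-0.2,0,0,0,0,0,-0.2,0,0,0,0,0,-0.2,0,0,0,0,0,-0.2,0,0,0,0,0,-0.2,0,0,0,0]

```text
t: 34.7
tcp_pos: [0.4483, -0.3062, 0.2004]
tool_rot: [0.037, 0.999, -0.0, 0.0]
force: [-0.5, 0.3, 0.3]
finger_gap: 0.498
gripper_force: 0.0
```

```bash
python3 -c "
from h import *
rel();print(manip.sign_off())"
```

```text
rel [ -46.4 -117.2  229.2   91.8   -0.7]
rel [ 112.3 -101.5  100.3  101.3  -32.5]
tcp [-163.6 -484.6  200.5] [0.4 0.3 0.1]
the job is handed in; nothing more can be done
None
```

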